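# Hook the number stamps out from under the rack

## Task

I need the number stamps: take the yellow-shanked pull hook, drop its pin into the pull loop of the orange stamp box, and drag that box out by the loop until all of it is clear of the low green rack's front edge. Move it with the hook only, not with the gripper, and leave the grey stamp box where it is. Then set the hook down on the bench (it may stay in the loop) and let go.

Things in the scene. Friction and masses are not known exactly. Their poses are not given: they have to be found in the camera images.
- pull_hook: loose 0.25 kg pull hook standing on the bench. Origin: lower end of its pin, bench height; z up. Wooden grip at x -150 to -70 mm (middle -110), 26 mm wide in y, top at z 54 mm, on a same-length rubber foot 40 mm wide, 8 mm thick. Yellow shank, 10 mm thick, level at z 42 mm to x = 0, then straight down as a 10 mm pin to z = 0. Foot and pin are level: it stands alone. Pinch grip across y from above.
- orange_box: ORANGE stamp box with 9 thick stamps, 80 (x) by 70 (y) mm, 72 mm tall, 0.5-0.75 kg, loose, on the bench under the rack. Origin: centre of underside, z up. A rigid level pull loop of its colour, 8 mm bar, juts from its -x face, in front of the rack: opening x -40 to -84 mm, y -20 to 20 mm, middle (-62, 0); bar 18 to 26 mm above the bench. The one to pull out.
- grey_box: GREY stamp box with 20 thin stamps, 80 (x) by 70 (y) mm, 72 mm tall, 0.5-0.75 kg, loose, on the bench under the rack. Origin: centre of underside, z up. A rigid level pull loop of its colour, 8 mm bar, juts from its -x face, in front of the rack: opening x -40 to -84 mm, y -20 to 20 mm, middle (-62, 0); bar 18 to 26 mm above the bench. Beside the orange one, either side.
- rack: low green metal rack fixed to the bench, 360 mm wide (y), 110 mm deep (x), open front and back, stock on top. Origin: bench height under the middle of its front edge; +x points in under it, -x is the way out. Shelf 102 to 112 mm above the bench; side walls 12 mm thick, inner faces at y +-168 mm. A box lined up with it is fully out once its origin is at x below -40 mm here.
Mind the look-alikes: they are no part of the job. Of the things that look like the orange_box, take the one that is farthest from the robot's base at the start. Of the things that look like the pull_hook, take the one that is farthest to the robot's right at the start.

How it is judged:
On the way, in this order (a step that is already met when the one before it is completed fails the run):
1. the hook's pin is down inside the orange box's loop, the box still under the rack (x of pull_hook in the frame of orange_box between -0.088 and -0.04 m and y of pull_hook in the frame of orange_box between -0.024 and 0.024 m and z of pull_hook in the frame of orange_box below 0.02 m and x of orange_box in the frame of rack above -0.02 m), for 0.2 s.
2. the orange box has been dragged clear of the rack's front edge with the pin in its loop (x of pull_hook in the frame of orange_box between -0.088 and -0.04 m and y of pull_hook in the frame of orange_box between -0.024 and 0.024 m and z of pull_hook in the frame of orange_box below 0.02 m and x of orange_box in the frame of rack below -0.04 m), for 0.2 s.
At the end, for the whole second after the job is handed in: The orange box stands upright (within about 9 degrees) on the bench with its origin more than 40 mm in front of the rack's front edge; the grey box is within 20 mm of where it was; the hook lies or stands on the bench (pin end below 40 mm), in the loop or beside it; all at rest (x of orange_box in the frame of rack below -0.04 m and angle between orange_box's own z axis and vertical below 0.15 rad and height (world z) of orange_box below 0.01 m and linear speed of each of orange_box, pull_hook below 0.02 m/s and height (world z) of pull_hook between -0.02 and 0.04 m and distance of grey_box from where it was at the start of the episode below 0.02 m); the robot touches nothing.
It fails at once if the gripper or arm touches the orange box (contact force between any of the fingers, the arm and orange_box above 1 N).
It fails at once if the grey box is moved more than 20 mm (distance of grey_box from where it was at the start of the episode above 0.02 m).
It also fails if it takes over 38 s, if anything falls off the work surface, if the arm or the gripper's body presses on something with over 40 N, if the wrist force passes 120 N, or if a joint passes its speed limit or range.

## Robot

A 6-joint arm with a two-finger parallel gripper is mounted at the origin on the work surface. World frame = base frame: x ahead of the robot, y to its left, z up, the work surface at z = 0. Lengths are in m, angles in rad, forces in N, time in s.
With the tool pointing down it reaches from about 0.25 to 0.775 m from the base axis. Payload 4 kg.
Tool frame: the origin (TCP) lies between the finger pads; the fingertips stand 22 mm ahead of it and the grasp point (between the pads) lies 3 mm ahead of it; z points along the fingers, y is the line along which they close (so a half turn about z gives the same grasp; the last joint's range is limited). The gripper opens to 85 mm and grips with 20 to 120 N. Pads are 22 mm wide; open, the fingers measure 114 mm over their backs; the gripper's body (76 mm by 85 mm) begins 54 mm behind the grasp point. The pads swing forward as they close: fully open they stand 13 mm farther back than shut.
Start: joints at [-1.284, 0.087, 1.371, -0, 1.684, -0.103], TCP at [0.209, -0.509, 0.253] pointing down, gripper open.
Joint ranges: [-3.1, 3.1], [-0.76, 2.03], [0.27, 2.55], [-1.08, 4.22], [0.17, 2.65], [-2.57, 2.57]. Speed limits (rad/s): [2.79, 2.79, 3.14, 3.14, 3.14, 3.14].

## Interface

Orientations are given as a rotation vector (axis times angle).
In Python, from bench import robot gives the robot as it stands.
- The arm moves only by the tool apply_moves, never from a script. Its argument "plan" is text: rows parted by semicolons, each of 7 numbers parted by spaces: the opening, from -1 (shut) to 1 (fully open), so that 0 is half open, then the shift along the world's x, y, z scaled (see below), then the turn, a rotation vector about the world's x, y, z scaled (see below). A call has 1 to 8 rows; each row shifts and turns the commanded pose from where the row before left it; what a row does not reach is not made up. The controller multiplies each number of a shift by 4 cm and each number of a turn by 0.15 rad. A row lasts 1/10 s, in which the tool goes at most 50 mm and 8.59 degrees, less where a joint would pass 70% of its speed; a pose out of reach is approached as far as the arm can. A call with a number of a shift or a turn outside -1 to 1 is refused whole. A call with a gripper value outside its range is refused whole. The fingers move at their own pace and stop on an object; "squeeze" is the grip in N (left out, the last holds). Time passes only in rows, so rows that do not move let the fingers close. It gives the time, the measured TCP pose, the force, the opening and the grip force at its end, in the units of the state.
- robot.get_state(): the state, without advancing time (a new reading comes with each control period).
- robot.grab_frame(name): name is "side" or "top" or "wrist"; returns (picture, depth): 420x560x3 uint8, blue, green, red; 420x560 float32, m along the optical axis (not along the pixel's ray), 0 where there is no reading.
- robot.get_calibration(name): a dict with "vertical_fov" (degrees; the focal length in pixels is half the picture's height over the tangent of half this angle, whatever the lens; pixels are square), "cx", "cy" (the principal point, pixels), "rvec" (rotation vector, rad) and "tvec" (3), from world to camera coordinates, as OpenCV has them; the wrist camera has in their place "tool_from_camera" (4x4, takes a point from camera to tool coordinates, whose origin is the TCP and whose axes are the flange's). Camera axes: x right, y down, z forward; pixel columns grow to the right and rows downward; lengths in m; the calibration is good to about 2 mm. A picture is of the moment at which its call begins: read the wrist's pose just before it. get_calibration takes no time and is no camera call.
- robot.close_job(): hands the job in; it is judged then, once.
Trained networks look in the newest picture that a camera, given by its name, has taken for a name from the list of things; names that differ only in an ending like _2 or _b are one class to them, and where a whole thing is asked for, a point or a joint stands for the part that bears it (a point fixed in the world has none). Each returns a list of dicts, best first, with "conf" (0 to 1); they miss things now and then, are a little off and sometimes report something else, mostly with a low value. They report only what shows in the picture. A call takes as long as a camera call. They do not tell look-alikes from the thing itself.
- robot.boxes_of(camera, label): "position" ([x, y, z] in m, in the coordinates of the camera as it stood for that picture, good to about 4 mm: the middle of the surface that is visible of it).
The state is a dict: "time_s": time; "joint_positions": joint angles; "qd": joint speeds; "tau": joint torques, N m; "tool_pos": TCP position; "tool_rot": TCP orientation; "wrist_force": force on the tool from outside, world axes, zero at the start; "ft_torque": the same for the moment, N m; "finger_gap": opening from 0.0 (shut) to 1.0 (fully open); "finger_force": force on a finger pad.
Only numpy, scipy, OpenCV 4.12 (cv2) and the standard library are available. Lean on these libraries where they do the work, as an engineer would, in place of code of your own. Each camera call takes 0.05 s, during which the arm holds its last target. There are 200 camera calls.

## Working session

There is one attempt and no reset: what is moved stays moved. The work goes in short steps, Python scripts to look and compute and a tool call to move; the robot and the scene stay as the last step left them, time stands still between calls to the robot, and variables do not carry over. Pictures are saved under pics/ and viewed, at most 10 in all, crops included, and the job is handed in when it is done.

Besides the shell and the picture viewer there is one more tool, called after ">>>" in YAML: its name, and indented under it one key for each argument. apply_moves: Moves the arm, as the interface text tells. Its arguments: {"type":"object","properties":{"plan":{"type":"string"},"squeeze":{"type":"number"}},"required":["plan"]}

```bash
mkdir -p pics
cat > h.py <<'E'
import numpy as np, cv2
from bench import robot
def cam(name, st=None):
    c=robot.get_calibration(name); f=210/np.tan(np.radians(c["vertical_fov"])/2)
    if name=="wrist":
        st=st or robot.get_state()
        T=np.eye(4);T[:3,:3]=cv2.Rodrigues(np.array(st["tool_rot"],float))[0];T[:3,3]=st["tool_pos"]
        M=T@np.array(c["tool_from_camera"])
    else:
        W=np.eye(4);W[:3,:3]=cv2.Rodrigues(np.array(c["rvec"],float))[0];W[:3,3]=np.ravel(c["tvec"]);M=np.linalg.inv(W)
    return f,c["cx"],c["cy"],M
def toworld(M,p): return (M@np.append(p,1))[:3]
def cloud(d,f,cx,cy,M):
    v,u=np.mgrid[:d.shape[0],:d.shape[1]]
    P=np.stack([(u-cx)/f*d,(v-cy)/f*d,d],-1)
    W=P@M[:3,:3].T+M[:3,3]; W[d==0]=np.nan; return W
def px(W,f,cx,cy,M):
    p=np.linalg.inv(M)@np.append(W,1); return (round(f*p[0]/p[2]+cx),round(f*p[1]/p[2]+cy))
E
cat > a.py <<'E'
from h import *
ims=[]
for n in ["top","side"]:
    im,d=robot.grab_frame(n); C=cam(n); np.save(n+".npy",d); cv2.imwrite(f"pics/{n}0.png",im)
    for l in ["pull_hook","orange_box","grey_box","rack"]:
        for r in robot.boxes_of(n,l):
            w=toworld(C[3],r["position"]); print(n,l,round(r["conf"],2),w.round(3),px(w,*C))
print(robot.get_state()["time_s"])
E
python3 a.py
```

```text
top pull_hook 0.95 [0.516 0.2   0.05 ] (261, 221)
top pull_hook 0.55 [0.437 0.456 0.048] (147, 256)
top orange_box 0.9 [ 0.667 -0.087  0.047] (382, 159)
top orange_box 0.79 [0.364 0.074 0.045] (317, 288)
top grey_box 0.64 [0.677 0.063 0.048] (319, 154)
top rack 0.57 [ 0.735 -0.009  0.108] (353, 122)
side pull_hook 0.78 [0.426 0.474 0.041] (242, 316)
side pull_hook 0.73 [0.515 0.206 0.038] (293, 236)
side orange_box 0.88 [0.353 0.089 0.046] (381, 234)
side orange_box 0.83 [ 0.679 -0.08   0.04 ] (308, 172)
side grey_box 0.75 [0.687 0.081 0.042] (270, 192)
side rack 0.79 [0.731 0.098 0.114] (251, 166)
0.5
```

View pics/top0.png

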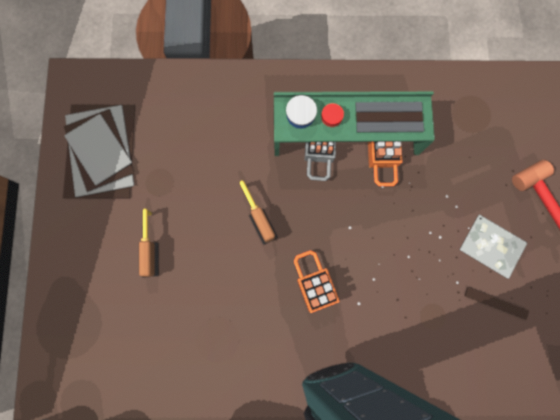

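View pics/side0.png

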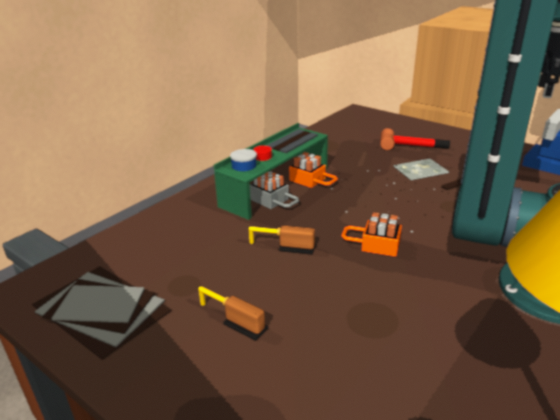

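Look-alikes: hooks are at top px (258,212) and (147,243); the rightmost is (258,212). Orange boxes are at (386,165), under the rack, and (317,285), near the base; the farthest is (386,165). The grey box is at (320,160).

```bash
cat > b.py <<'E'
from h import *
im=cv2.imread("pics/top0.png"); d=np.load("top.npy"); C=cam("top"); W=cloud(d,*C)
hsv=cv2.cvtColor(im,cv2.COLOR_BGR2HSV); H,S,V=cv2.split(hsv)
v,u=np.mgrid[:420,:560]
def reg(a,b,c,e): return (u>=a)&(u<b)&(v>=c)&(v<e)
def show(n,m):
    P=W[m]; P=P[~np.isnan(P[:,0])]; 
    if len(P)<3: print(n,len(P)); return P
    mu=np.median(P,0); q=P[:,:2]-P[:,:2].mean(0); ax=np.linalg.svd(q,full_matrices=False)[2][0]; t=q@ax
    print(n,len(P),"mean",P.mean(0).round(4),"z",np.percentile(P[:,2],[5,50,95]).round(3),"ax",ax.round(3),"ext",np.percentile(t,[0,2,98,100]).round(4),"xy",P[:,:2].min(0).round(3),P[:,:2].max(0).round(3)); return P
show("shank",reg(230,285,170,250)&(H>22)&(H<35)&(S>150)&(V>120))
show("grip",reg(230,285,170,250)&(H<20)&(S>120)&(V>90)&(W[...,2]>0.046)&(W[...,2]<.07))
lo=reg(360,415,140,195)&(H<14)&(S>190)&(V>150)
show("loop",lo&(W[...,2]<0.035)&(W[...,2]>.008)); 
show("obox",lo&(W[...,2]>0.045)&(W[...,2]<.085))
g=reg(300,345,160,190)&(W[...,2]>.012)&(W[...,2]<.032); show("greyloop",g)
show("rack",reg(265,445,85,155)&(H>60)&(H<90)&(S>90)&(W[...,2]>.1)&(W[...,2]<.12))
a=cv2.resize(im[165:250,225:310],(400,400),interpolation=2);b=cv2.resize(im[130:200,350:420],(400,400),interpolation=2)
cv2.imwrite("pics/crop1.png",np.hstack([a,b]))
print("mpp",d[180,386]/C[0])
E
python3 b.py
```

```text
shank 1
grip 379 mean [0.5102 0.197  0.0531] z [0.049 0.053 0.057] ax [-0.892 -0.451] ext [-0.0447 -0.0391  0.0378  0.0395] xy [0.472 0.172] [0.551 0.223]
loop 0
obox 0
greyloop 201 mean [0.6439 0.0628 0.0243] z [0.016 0.025 0.029] ax [ 0.336 -0.942] ext [-0.0309 -0.0287  0.0343  0.0411] xy [0.62  0.029] [0.673 0.091]
rack 1307 mean [ 0.7319 -0.0156  0.112 ] z [0.109 0.112 0.115] ax [-0.011  1.   ] ext [-0.1698 -0.1673  0.1794  0.1818] xy [ 0.688 -0.185] [0.797 0.166]
mpp 0.002468361703206809
```

View pics/crop1.png

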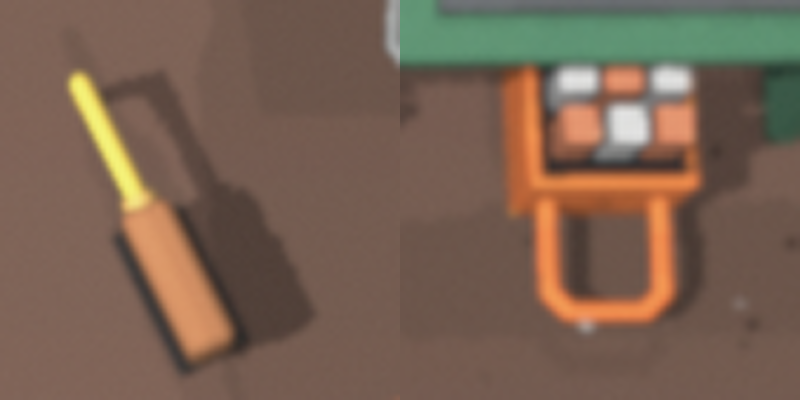

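The crop shows the yellow-shanked hook, tip near px (242,182), and the orange box whose front sticks out of the rack; its loop opening is centred near px (386,174).

```bash
cat > c.py <<'E'
from h import *
im=cv2.imread("pics/top0.png"); f,cx,cy,M=cam("top")
def ray(u,v,z):
    r=M[:3,:3]@np.array([(u-cx)/f,(v-cy)/f,1]); o=M[:3,3]; return (o+r*(z-o[2])/r[2]).round(4)
c1=lambda x,y:(225+x/400*85-.5,165+y/400*85-.5); c2=lambda x,y:(350+(x-400)/400*70-.5,130+y/400*70-.5)
print("cam",M[:3,3])
print("tip",ray(*c1(77,75),.047),"shank base",ray(*c1(136,205),.047),"grip end",ray(*c1(212,352),.054),"grip front",ray(*c1(140,208),.054))
for n,p,z in [("inner L top",(560,205),.026),("inner R top",(650,203),.026),("inner bottom",(605,300),.026),("outer bottom",(605,320),.026),("L bar mid top",(549,215),.026),("R bar mid top",(662,213),.026),("Lbar low",(553,280),.026),("Rbar low",(664,280),.026),("front rim L",(540,190),.072),("front rim R",(697,187),.072),("rack edge",(600,62),.112)]:
    print(n,ray(*c2(*p),z))
E
python3 c.py
```

```text
cam [0.35810412 0.17059116 1.06242194]
tip [0.6129 0.2476 0.047 ] shank base [0.5472 0.2176 0.047 ] grip end [0.4737 0.18   0.054 ] grip front [0.5444 0.2153 0.054 ]
inner L top [ 0.6563 -0.0799  0.026 ]
inner R top [ 0.6573 -0.1181  0.026 ]
inner bottom [ 0.6151 -0.0971  0.026 ]
outer bottom [ 0.6065 -0.0967  0.026 ]
L bar mid top [ 0.6519 -0.075   0.026 ]
R bar mid top [ 0.6529 -0.123   0.026 ]
Lbar low [ 0.6237 -0.0756  0.026 ]
Rbar low [ 0.6238 -0.1224  0.026 ]
front rim L [ 0.6493 -0.0609  0.072 ]
front rim R [ 0.6508 -0.1247  0.072 ]
rack edge [ 0.6896 -0.0772  0.112 ]
```

```bash
python3 -c "
from h import *
s=robot.get_state();R=cv2.Rodrigues(np.array(s['tool_rot']))[0];print(R.round(3),s['tool_rot'],s['tool_pos'],s['wrist_force'],s['finger_gap'],np.degrees(np.arctan2(R[1,1],R[0,1])))"
```

```text
[[ 0.925  0.38   0.   ]
 [ 0.38  -0.925 -0.   ]
 [-0.     0.    -1.   ]] [3.08208191e+00 6.08383521e-01 8.27012291e-06] [ 0.2089895  -0.50874242  0.25332371] [-0.84547215  0.21761452 -0.19081692] 1.0014076971128172 -67.66745263706436
```

>>> apply_moves:
  plan: "1 .42 .98 0 0 0 .06;1 .42 .98 0 0 0 .06;1 .42 .98 0 0 0 .06;1 .42 .98 0 0 0 .06;1 .42 .98 0 0 0 .06;1 .42 .98 0 0 0 .06;1 .42 .98 0 0 0 .06;1 .42 .98 0 0 0 0"
  squeeze: 60

```text
time_s: 1.3
tool_pos: [0.3437, -0.1936, 0.2536]
tool_rot: [3.061, 0.704, 0.001]
wrist_force: [1.6, 0.3, -0.3]
finger_gap: 0.996
finger_force: 0.0
```

>>> apply_moves:
  plan: "1 .42 .98 0 0 0 0;1 .42 .98 0 0 0 0;1 .42 .98 0 0 0 0;1 .42 .98 0 0 0 0;1 .42 .98 0 0 0 0;1 .42 .98 -.3 0 0 0;1 .42 .98 -.5 0 0 0;0.4 .42 .98 -.5 0 0 0"

```text
time_s: 2.1
tool_pos: [0.4785, 0.1203, 0.2015]
tool_rot: [3.061, 0.706, 0.004]
wrist_force: [0.8, -0.6, -0.1]
finger_gap: 0.859
finger_force: 0.0
```

>>> apply_moves:
  plan: ".7 .4 .95 -.5 0 0 0;.7 .38 .95 -.5 0 0 0;.7 0 0 -.5 0 0 0;.7 0 0 0 0 0 0"

```text
time_s: 2.5
tool_pos: [0.5069, 0.1949, 0.1374]
tool_rot: [3.06, 0.708, -0.012]
wrist_force: [0.4, -0.8, -0.4]
finger_gap: 0.852
finger_force: 0.0
```

```bash
cat > w.py <<'E'
import sys
from h import *
s=robot.get_state(); im,d=robot.grab_frame("wrist"); C=cam("wrist",s); W=cloud(d,*C)
cv2.imwrite(f"pics/{sys.argv[1]}.png",im); np.save(sys.argv[1]+".npy",W)
print(s["tool_pos"],s["tool_rot"],C[3].round(3).tolist())
for l in sys.argv[2:]:
    for r in robot.boxes_of("wrist",l):
        w=toworld(C[3],r["position"]); print(l,round(r["conf"],2),w.round(4),px(w,*C))
H,S,V=cv2.split(cv2.cvtColor(im,cv2.COLOR_BGR2HSV))
for n,m in [("yellow",(H>22)&(H<35)&(S>110)&(V>120)),("wood",(H<20)&(S>70)&(V>90)&(W[...,2]>.046)&(W[...,2]<.065))]:
    P=W[m];P=P[~np.isnan(P[:,0])]
    if len(P)<20: continue
    q=P[:,:2]-P[:,:2].mean(0);ax=np.linalg.svd(q,full_matrices=False)[2][0];t=q@ax
    print(n,len(P),P.mean(0).round(4),"yaw",np.degrees(np.arctan2(ax[1],ax[0])).round(1),np.percentile(t,[1,99]).round(4),"z",np.percentile(P[:,2],[5,50,95]).round(3))
E
python3 w.py w1 pull_hook
```

```text
[0.50694148 0.19493633 0.13740823] [ 3.06011625  0.70823786 -0.01246231] [[0.439, -0.866, -0.239, 0.568], [-0.898, -0.424, -0.115, 0.224], [-0.002, 0.265, -0.964, 0.257], [0.0, 0.0, 0.0, 1.0]]
pull_hook 0.69 [0.5306 0.2005 0.0516] (289, 193)
yellow 1296 [0.5444 0.1983 0.0397] yaw -140.1 [-0.0853  0.1506] z [0.025 0.045 0.047]
wood 4008 [0.5149 0.1985 0.0529] yaw -153.6 [-0.0356  0.0398] z [0.049 0.053 0.055]
```

View pics/w1.png

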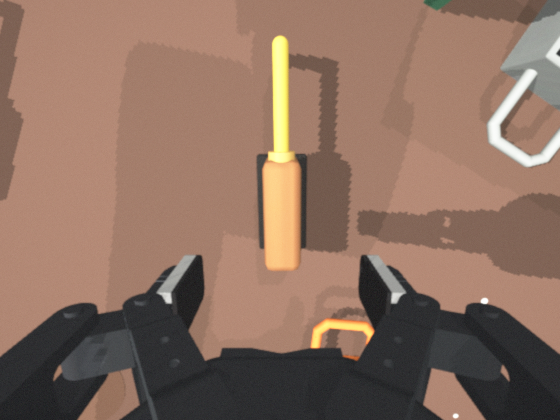

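>>> apply_moves:
  plan: ".7 .1 .07 -.6 0 0 0;.7 0 0 -.6 0 0 0;.7 0 0 -.6 0 0 0;.7 0 0 -.6 0 0 0;.7 0 0 0 0 0 0"

```text
time_s: 3.1
tool_pos: [0.5114, 0.1958, 0.0436]
tool_rot: [3.062, 0.703, -0.007]
wrist_force: [-0.5, 0.2, 0.4]
finger_gap: 0.848
finger_force: 0.0
```

>>> apply_moves:
  plan: "-1 0 0 0 0 0 0;-1 0 0 0 0 0 0;-1 0 0 0 0 0 0;-1 0 0 0 0 0 0;-1 0 0 0 0 0 0;-1 0 0 0 0 0 0"
  squeeze: 60

```text
time_s: 3.7
tool_pos: [0.5146, 0.1976, 0.0477]
tool_rot: [3.061, 0.705, 0.007]
wrist_force: [-0.0, -1.2, 7.0]
finger_gap: 0.294
finger_force: 60.8
```

>>> apply_moves:
  plan: "-1 0 0 .5 0 0 0;-1 0 0 .5 0 0 0;-1 -.2 0 .5 0 0 0;-1 -.2 0 .2 0 0 0;-1 0 0 0 0 0 0"

```text
time_s: 4.2
tool_pos: [0.4966, 0.1975, 0.1142]
tool_rot: [-3.061, -0.706, -0.002]
wrist_force: [0.4, -0.0, -3.0]
finger_gap: 0.292
finger_force: 59.6
```

>>> apply_moves:
  plan: "-1 0 -.9 0 0 0 -.38;-1 0 -.9 0 0 0 -.38;-1 0 -.9 0 0 0 -.38;-1 0 -.9 0 0 0 -.38;-1 0 -.9 0 0 0 -.38;-1 0 -.9 0 0 0 -.38;-1 0 -.9 0 0 0 -.38;-1 0 -.9 0 0 0 -.38"

```text
time_s: 5.0
tool_pos: [0.4959, -0.0919, 0.1115]
tool_rot: [-3.141, 0.009, 0.004]
wrist_force: [1.7, -0.3, -2.6]
finger_gap: 0.297
finger_force: 59.9
```

>>> apply_moves:
  plan: "-1 0 0 0 0 0 0;-1 0 0 0 0 0 0"

```text
time_s: 5.2
tool_pos: [0.4961, -0.0911, 0.1117]
tool_rot: [-3.14, 0.008, 0.004]
wrist_force: [-0.3, -0.0, -2.5]
finger_gap: 0.291
finger_force: 60.1
```

```bash
python3 w.py w2 pull_hook orange_box
```

```text
[ 0.49609987 -0.09112669  0.11170674] [-3.14027471  0.00769671  0.00429087] [[-0.005, -0.965, -0.261, 0.563], [-1.0, 0.004, 0.003, -0.091], [-0.002, 0.261, -0.965, 0.232], [0.0, 0.0, 0.0, 1.0]]
pull_hook 0.88 [ 0.5252 -0.097   0.1161] (296, 228)
orange_box 0.89 [ 0.6134 -0.1087  0.0249] (310, 39)
orange_box 0.7 [0.4171 0.0972 0.0263] (33, 328)
yellow 3600 [ 0.5596 -0.0666  0.0872] yaw 129.1 [-0.0833  0.2341] z [0.025 0.108 0.111]
```

View pics/w2.png

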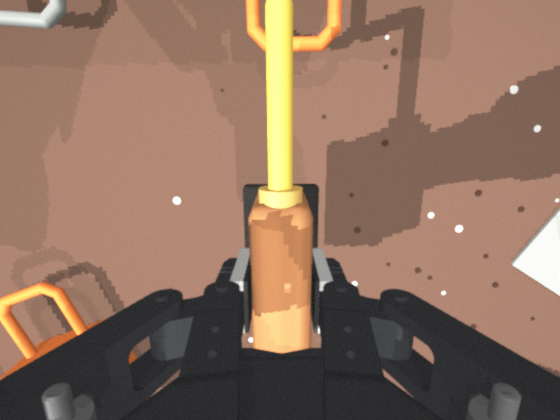

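Hook gripped straight along +x. The shank runs at col 280, and the loop is centred near col 293, row <45, so the pin is slightly left of the loop centre.

```bash
cat > e.py <<'E'
from h import *
W=np.load("w2.npy"); im=cv2.imread("pics/w2.png"); H,S,V=cv2.split(cv2.cvtColor(im,cv2.COLOR_BGR2HSV))
def st(n,P,k=1): 
    if len(P): print(n,len(P),P.mean(0).round(4),P.min(0).round(4),P.max(0).round(4),np.percentile(P,[2,98],axis=0).round(4).tolist())
v,u=np.mgrid[:420,:560]
m=(H>22)&(H<35)&(S>110)&(V>120)&(W[...,2]>.09)
for a,b in [(0,40),(140,180)]: st("shank%d"%a,W[m&(v>=a)&(v<b)])
o=(H<18)&(S>150)&(V>150)&(W[...,2]>.015)&(W[...,2]<.035)&(v<60)&(u>230)&(u<360)
st("loop",W[o]); 
for r in (2,10,18): st("looprow%d"%r,W[o&(v==r)])
im,d=robot.grab_frame("top"); C=cam("top"); W=cloud(d,*C); cv2.imwrite("pics/top1.png",im)
H,S,V=cv2.split(cv2.cvtColor(im,cv2.COLOR_BGR2HSV))
b=(u>350)&(u<420)&(v>130)&(v<240)
m=b&(H>22)&(H<36)&(S>90)&(V>120); st("topyellow",W[m]); 
if m.any(): print(u[m].min(),u[m].max(),v[m].min(),v[m].max())
cv2.imwrite("pics/crop2.png",cv2.resize(im[130:230,340:440],(560,560),interpolation=2))
im,d=robot.grab_frame("side"); cv2.imwrite("pics/crop3.png",cv2.resize(im[140:260,240:400],(800,600),interpolation=2))
E
python3 e.py
```

```text
shank0 574 [ 0.5992 -0.0914  0.1087] [ 0.5924 -0.0953  0.1045] [ 0.6066 -0.0855  0.1115] [[0.5931, -0.0949, 0.106], [0.6051, -0.0857, 0.111]]
shank140 517 [ 0.5507 -0.0917  0.109 ] [ 0.5429 -0.0951  0.1055] [ 0.5582 -0.0856  0.1119] [[0.5434, -0.0951, 0.1066], [0.5582, -0.0859, 0.1112]]
loop 680 [ 0.6197 -0.103   0.0242] [ 0.6074 -0.1266  0.0202] [ 0.6348 -0.0705  0.0281] [[0.6078, -0.126, 0.0217], [0.6338, -0.0709, 0.0266]]
looprow2 11 [ 0.633  -0.0977  0.0246] [ 0.6323 -0.1256  0.0228] [ 0.6337 -0.0709  0.0263] [[0.6323, -0.1254, 0.0229], [0.6337, -0.072, 0.0262]]
looprow10 12 [ 0.6289 -0.0995  0.0245] [ 0.6283 -0.1258  0.022 ] [ 0.6298 -0.0708  0.0266] [[0.6283, -0.1256, 0.0223], [0.6297, -0.072, 0.0265]]
looprow18 10 [ 0.6249 -0.0995  0.024 ] [ 0.6241 -0.1263  0.0218] [ 0.6255 -0.0713  0.0264] [[0.6241, -0.1261, 0.0219], [0.6255, -0.0723, 0.0261]]
topyellow 110 [ 0.5731 -0.0873  0.1114] [ 0.5211 -0.0925  0.1052] [ 0.6056 -0.0613  0.2213] [[0.5405, -0.0918, 0.1075], [0.6037, -0.0837, 0.114]]
389 394 177 206
```

View pics/crop2.png

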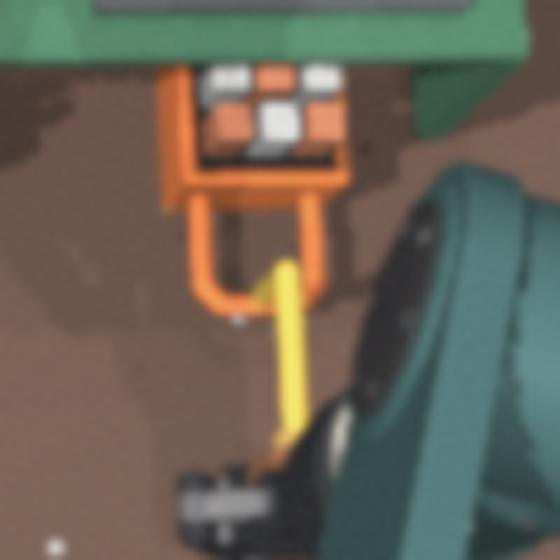

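>>> apply_moves:
  plan: "-1 .45 -.18 0 0 0 0;-1 .4 0 0 0 0 0;-1 0 0 -.3 0 0 0;-1 0 0 -.3 0 0 0;-1 0 0 0 0 0 0"

```text
time_s: 5.95
tool_pos: [0.5281, -0.0968, 0.0858]
tool_rot: [-3.14, 0.004, 0.011]
wrist_force: [-0.3, 0.4, -2.1]
finger_gap: 0.295
finger_force: 60.1
```

>>> apply_moves:
  plan: "-1 0 0 -.3 0 0 0;-1 0 0 -.3 0 0 0;-1 0 0 -.25 0 0 0;-1 0 0 0 0 0 0;-1 0 0 0 0 0 0;-1 0 0 0 0 0 0"

```text
time_s: 6.55
tool_pos: [0.5315, -0.0982, 0.0559]
tool_rot: [3.141, -0.005, 0.002]
wrist_force: [-0.4, 0.8, -1.9]
finger_gap: 0.295
finger_force: 60.1
```

```bash
sed -i 's/"w2/"w3/' e.py; python3 w.py w3 orange_box >/dev/null
python3 - <<'E'
exec(open('e.py').read().replace('pics/w2','pics/w3').replace('>.09)','>.03)'))
s=robot.get_state();print(s['tool_pos'],s['wrist_force'])
a=cv2.imread('pics/crop2.png');b=cv2.imread('pics/crop3.png')
cv2.imwrite('pics/c4.png',np.hstack([cv2.resize(a,(380,380)),cv2.resize(b,(420,380))]))
E
```

```text
shank0 534 [ 0.6346 -0.0984  0.0533] [ 0.6281 -0.1022  0.0497] [ 0.6414 -0.0925  0.0564] [[0.6285, -0.1018, 0.0509], [0.6404, -0.0926, 0.0554]]
shank140 485 [ 0.5861 -0.0988  0.0534] [ 0.5781 -0.1021  0.0499] [ 0.5936 -0.0926  0.0562] [[0.5787, -0.102, 0.051], [0.5935, -0.0929, 0.0555]]
loop 1173 [ 0.6388 -0.1085  0.0246] [ 0.627  -0.1266  0.0203] [ 0.6515 -0.0761  0.0278] [[0.6278, -0.1262, 0.022], [0.6502, -0.0765, 0.0265]]
looprow2 19 [ 0.6497 -0.1103  0.0247] [ 0.649  -0.1262  0.0209] [ 0.6511 -0.0771  0.0266] [[0.6491, -0.126, 0.0216], [0.6508, -0.0773, 0.0263]]
looprow10 19 [ 0.6466 -0.1099  0.0248] [ 0.646  -0.1256  0.022 ] [ 0.6477 -0.077   0.0268] [[0.646, -0.1254, 0.0222], [0.6476, -0.0772, 0.0267]]
looprow18 19 [ 0.6437 -0.11    0.0244] [ 0.6432 -0.1262  0.0225] [ 0.6443 -0.0766  0.026 ] [[0.6432, -0.1258, 0.0226], [0.6443, -0.0768, 0.0259]]
topyellow 97 [ 0.607  -0.095   0.0583] [ 0.5495 -0.1009  0.0495] [ 0.6397 -0.0652  0.1813] [[0.5527, -0.0999, 0.05], [0.6388, -0.0668, 0.1698]]
386 390 169 195
[ 0.53139087 -0.09807981  0.05594408] [ 0.98849812 -0.02825985 -2.38003201]
```

View pics/c4.png

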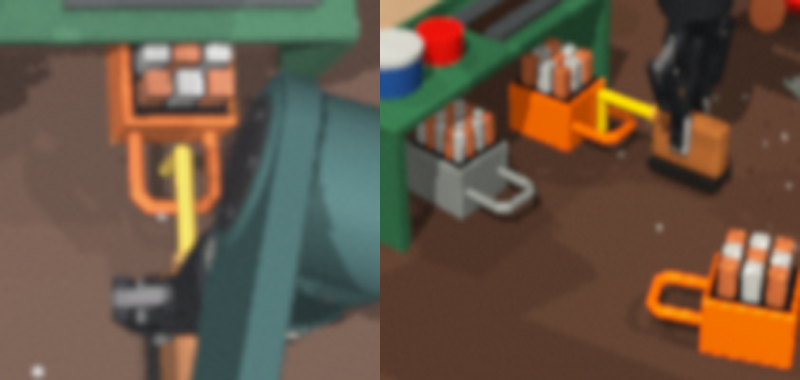

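The pin is down inside the loop: it stands at the opening's middle in both the top and side views, with the hook about 6 mm above the bench. Dragging now.

>>> apply_moves:
  plan: "-1 -.15 0 0 0 0 0;-1 -.15 0 0 0 0 0;-1 -.15 0 0 0 0 0;-1 -.15 0 0 0 0 0;-1 -.2 0 0 0 0 0;-1 -.2 0 0 0 0 0;-1 -.2 0 0 0 0 0;-1 -.2 0 0 0 0 0"

```text
time_s: 7.55
tool_pos: [0.4746, -0.098, 0.0556]
tool_rot: [3.141, -0.005, 0.001]
wrist_force: [2.5, -0.5, -2.4]
finger_gap: 0.293
finger_force: 59.9
```

>>> apply_moves:
  plan: "-1 -.2 0 0 0 0 0;-1 -.2 0 0 0 0 0;-1 -.2 0 0 0 0 0;-1 -.15 0 0 0 0 0;-1 -.1 0 0 0 0 0;-1 0 0 0 0 0 0;-1 0 0 0 0 0 0;-1 0 0 0 0 0 0"

```text
time_s: 8.35
tool_pos: [0.4404, -0.0979, 0.0549]
tool_rot: [-3.141, 0.005, 0.003]
wrist_force: [0.4, 0.2, -2.1]
finger_gap: 0.289
finger_force: 60.1
```

```bash
python3 w.py w4 orange_box >/dev/null
python3 - <<'E'
exec(open('e.py').read().replace('"w3','"w4').replace('pics/w2','pics/w4').replace('>.09)','>.03)').replace('130:230,340:440','110:250,340:440').replace('(560,560)','(400,560)'))
s=robot.get_state();print(s['tool_pos'],s['wrist_force'])
for l in ["orange_box","grey_box"]:
    for n in ["top","side"]:
        for r in robot.boxes_of(n,l): print(n,l,round(r["conf"],2),toworld(cam(n)[3],r["position"]).round(3))
a=cv2.imread('pics/crop2.png');b=cv2.imread('pics/crop3.png')
cv2.imwrite('pics/c5.png',np.hstack([cv2.resize(a,(340,476)),cv2.resize(b,(460,476))]))
E
```

```text
shank0 533 [ 0.5434 -0.0981  0.0519] [ 0.5369 -0.1019  0.0485] [ 0.5501 -0.0922  0.0553] [[0.5375, -0.1015, 0.0493], [0.5494, -0.0923, 0.054]]
shank140 464 [ 0.495  -0.0985  0.0522] [ 0.487  -0.1022  0.0484] [ 0.5025 -0.0923  0.0549] [[0.4875, -0.1017, 0.0496], [0.5024, -0.0925, 0.0542]]
loop 1375 [ 0.5459 -0.1085  0.0246] [ 0.5358 -0.1268  0.0205] [ 0.56   -0.0758  0.0275] [[0.5362, -0.126, 0.0221], [0.5586, -0.0768, 0.0267]]
looprow2 18 [ 0.5582 -0.107   0.0243] [ 0.5575 -0.1266  0.0222] [ 0.559  -0.077   0.0262] [[0.5575, -0.1263, 0.0223], [0.5589, -0.077, 0.0262]]
looprow10 17 [ 0.5551 -0.106   0.0246] [ 0.5545 -0.1261  0.0235] [ 0.5556 -0.0769  0.0264] [[0.5546, -0.1259, 0.0235], [0.5555, -0.077, 0.0261]]
looprow18 17 [ 0.5521 -0.106   0.0245] [ 0.5515 -0.1263  0.023 ] [ 0.5526 -0.0766  0.0265] [[0.5515, -0.1261, 0.023], [0.5526, -0.0767, 0.0264]]
topyellow 107 [nan nan nan] [nan nan nan] [nan nan nan] [[nan, nan, nan], [nan, nan, nan]]
386 392 207 236
[ 0.44070392 -0.09787022  0.05501494] [ 0.74142171 -0.60518759 -2.63647679]
top orange_box 0.79 [ 0.61  -0.086  0.049]
top orange_box 0.59 [0.366 0.075 0.052]
side orange_box 0.58 [ 0.607 -0.073  0.044]
side orange_box 0.58 [0.355 0.092 0.046]
top grey_box 0.75 [0.677 0.059 0.047]
```

View pics/c5.png

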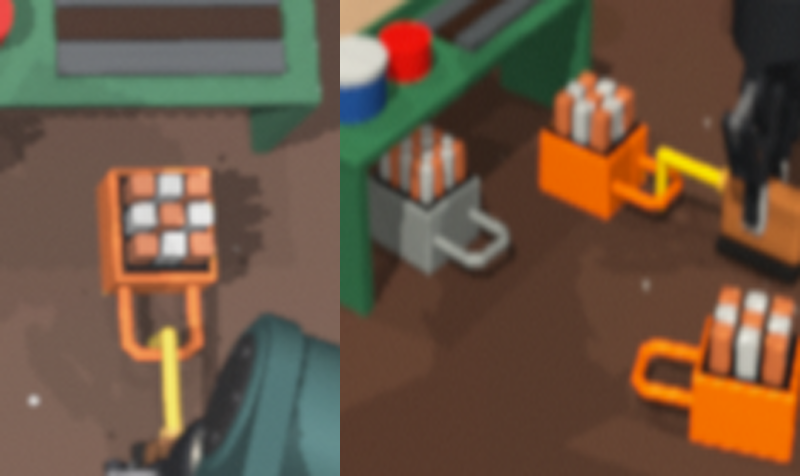

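The orange box is fully clear of the rack (origin ≈0.625, 65 mm out) and the grey box hasn't moved. I'll set the hook down and let go.

>>> apply_moves:
  plan: "-1 0 0 -.07 0 0 0;-1 0 0 -.06 0 0 0;-1 0 0 0 0 0 0;-1 0 0 0 0 0 0"

```text
time_s: 9.15
tool_pos: [0.4408, -0.0979, 0.0499]
tool_rot: [-3.142, 0.005, 0.001]
wrist_force: [-0.5, 0.4, -2.7]
finger_gap: 0.291
finger_force: 60.0
```

>>> apply_moves:
  plan: ".1 0 0 0 0 0 0;.7 0 0 0 0 0 0;.7 0 0 0 0 0 0;.7 0 0 0 0 0 0;.7 0 0 0 0 0 0"

```text
time_s: 9.65
tool_pos: [0.4412, -0.098, 0.0503]
tool_rot: [3.141, -0.005, 0.001]
wrist_force: [0.3, -0.3, -0.6]
finger_gap: 0.85
finger_force: 0.0
```

>>> apply_moves:
  plan: ".7 0 0 .3 0 0 0;.7 0 0 .5 0 0 0;.7 0 0 .8 0 0 0;.7 0 0 .8 0 0 0;.7 0 0 .8 0 0 0;.7 0 0 .8 0 0 0;.7 0 0 0 0 0 0;.7 0 0 0 0 0 0"

```text
time_s: 10.45
tool_pos: [0.4414, -0.0981, 0.2117]
tool_rot: [3.141, -0.005, 0.004]
wrist_force: [0.3, -0.3, -0.5]
finger_gap: 0.851
finger_force: 0.0
```

```bash
python3 w.py w5 pull_hook orange_box
```

```text
[ 0.44143062 -0.09810368  0.21168555] [ 3.14052125 -0.00498368  0.00440213] [[-0.003, -0.967, -0.255, 0.507], [-1.0, 0.003, 0.001, -0.098], [0.0, 0.255, -0.967, 0.332], [0.0, 0.0, 0.0, 1.0]]
pull_hook 0.64 [ 0.4574 -0.1013  0.0494] (285, 186)
orange_box 0.78 [0.3834 0.0644 0.0482] (115, 261)
orange_box 0.66 [ 0.5853 -0.101   0.0458] (284, 31)
yellow 1174 [ 0.5143 -0.0593  0.0386] yaw 124.2 [-0.0999  0.2073] z [0.025 0.044 0.047]
wood 3430 [ 0.4498 -0.0655  0.0533] yaw 136.5 [-0.1473  0.1758] z [0.047 0.053 0.062]
```

View pics/w5.png

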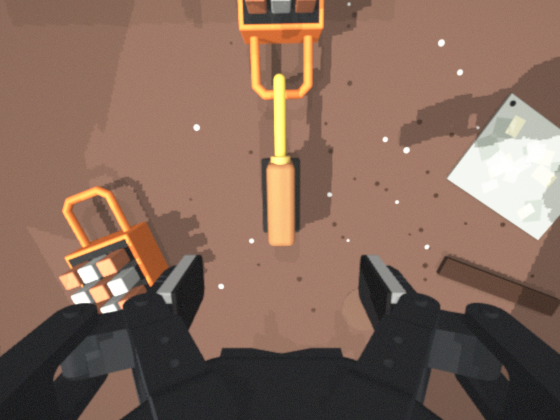

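The hook stands free on the bench (grip at px (281,205)) with its pin in the loop at (280,80). The box is upright and the gripper is clear.

```bash
python3 -c "
from bench import robot
print(robot.close_job())"
```

```text
the job is handed in; nothing more can be done
None
```

The orange stamp box is out, about 25 mm past the point where all of it is clear of the rack's front edge; the hook stands on the bench with its pin still in the loop, the grey box was not disturbed, and the job is handed in (no verdict was returned).

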